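# Clear the cell mount and counter-hold its bolt

## Task

Use the scraper block (not the fingers) to wipe all three loose ceramic chips off the fixture's mounting plate onto the bench, then stand the scraper upright on the bench and let it go. Then reach down into the narrow gap behind the bracket, grip the hexagon head of the bolt that the nut driver is slowly turning and hold it still; finish while holding it, and do not let go. Leave everything else on the bench where it is.

Things in the scene. Friction and masses are not known exactly. Their poses are not given: they have to be found in the camera images.
- fixture: fixed cell mount. Origin: at bench height on the mid line, in the plane of the bracket's front face; x to the back (away from the robot), y left, z up. In mm: steel plate x -160 to 150, y -65 to 65, top z 12; aluminium bracket x 0 to 10, full width, top z 98; black nut driver on its front x -39 to 0, y -25 to 38, z 41 to 91; gussets at y +-58, x -28 to 0, to z 42
- plate_front (a point): middle of the plate's front edge, on its top face (12 mm above the bench), axes as the fixture's. The open part of the plate, where the chips lie, runs from here 121 mm back to the nut driver and 65 mm to each side; the plate is 12 mm thick and the bench in front of it is free
- gap (a point): middle of the gap's mouth behind the bracket, 98 mm above the bench, axes as the fixture's. The gap is 46 mm wide (along x) between bracket and black cell body, open above and at both ends, down to the plate. The cell body is 86 mm deep, as wide as the plate, top 94 mm above the bench, with a lid and grip up to 109 mm starting 44 mm behind this point
- head (a point): centre of the bolt's hexagon head, 30 mm below point gap, axis along the fixture's x. Steel, 26 mm across flats, 30 across corners, 16 mm long (8 each way), on a 16 mm thick sleeve; 15 mm free to bracket and cell body. Seen from above, hidden from front and back. Can be gripped from straight above, fingers closing along the fixture's y, at any angle of the hexagon
- bolt (a joint): turning angle of the bolt about the fixture's x, rad. It grows steadily at about 0.08 rad/s, as the nut driver on the front turns nut and bolt together with a torque of about 0.13 N m, and stops when the head is gripped. At 0 (and every pi/3) two flats are upright, facing the fixture's +y and -y
- scraper_grip (a point): scraper block standing upright on the bench, left or right of the fixture: white plastic blade 14 (x) x 110 (y) x 18 (z) mm at the bottom, and on its middle a wooden grip 24 (x) x 30 (y) x 54 mm tall, top 72 mm above the blade's underside. This point lies in the middle of the grip, 46 mm above the blade's underside; x is across the blade, y along it, z up. About 0.14 kg
- chip0_mid (a point): loose white ceramic chip 0, about 22 x 18 x 7 mm high, flat on the open part of the plate in front of the bracket; the point is its centre, half-way up
- chip1_mid (a point): loose white ceramic chip 1, about 20 x 20 x 7 mm high, flat on the open part of the plate in front of the bracket; the point is its centre, half-way up
- chip2_mid (a point): loose white ceramic chip 2, about 24 x 15 x 7 mm high, flat on the open part of the plate in front of the bracket; the point is its centre, half-way up
- jar: lidded amber glass jar, 56 mm across, 85 mm tall; its place may be either side of the fixture (it and the scraper swap sides). Origin: centre of its underside
- spare_bolt: loose spare bolt standing on its hexagon head (26 mm across flats, 12 mm thick), shank up, 62 mm tall, on the bench beside the fixture. It is NOT the bolt to hold. Origin: centre of its underside
- blower: rubber blower bulb standing upright, 52 mm across, 85 mm tall. Origin: centre of its underside
- mouse: computer mouse, 100 x 58 x 28 mm. Origin: centre of its underside
- dish: ceramic bowl, 80 mm across, 35 mm tall. Origin: centre of its underside
- screwdriver: screwdriver lying on the bench, handle to its -x. Origin: on its underside, in its middle
- carton: small cardboard box, 70 x 50 x 40 mm. Origin: centre of its underside

How it is judged (in metres and radians):
On the way, in this order (a step that is already met when the one before it is completed fails the run):
1. all three chips are off the plate ((height (world z) of chip0_mid below 0.0115 m or x of chip0_mid in the frame of plate_front below -0.01 m) and (height (world z) of chip1_mid below 0.0115 m or x of chip1_mid in the frame of plate_front below -0.01 m) and (height (world z) of chip2_mid below 0.0115 m or x of chip2_mid in the frame of plate_front below -0.01 m)), for 0.2 s.
2. the scraper stands on the bench, let go (height (world z) of scraper_grip below 0.05 m and angle between scraper_grip's own z axis and vertical below 0.12 rad and contact force between the fingers and scraper below 0.2 N), for 0.2 s.
3. the bolt head is gripped between the fingers and no longer turns (distance between the grasp point and head below 0.018 m and contact force between the fingers and bolt above 8 N and velocity of joint bolt between -0.02 and 0.02 rad/s), for 0.5 s.
At the end, for the whole second after the job is handed in: All chips off the plate (centre under 11.5 mm above the bench or 10 mm past the front edge); scraper on the bench, upright within 0.12 rad, at rest, released; grasp point within 18 mm of the head's centre, fingers on the bolt with over 8 N, bolt turning slower than 0.02 rad/s (all of step 1 and all of step 2 and all of step 3 and linear speed of scraper below 0.02 m/s); the arm keeps its last pose, push and grip.
It fails at once if a finger or the arm touches a chip on the way (contact force between any of the fingers, the arm and chip0 above 0.5 N or contact force between any of the fingers, the arm and chip1 above 0.5 N or contact force between any of the fingers, the arm and chip2 above 0.5 N).
It fails at once if a bystander is moved more than 30 mm or tipped over (distance of any of jar, spare_bolt, blower, mouse, dish, screwdriver, carton from where it was at the start of the episode above 0.03 m or angle between any of jar, spare_bolt, blower, dish's own z axis and vertical above 0.5 rad).
It also fails if it takes over 59 s, if anything falls off the work surface, if the arm or the gripper's body presses on something with over 40 N, if the wrist force passes 120 N, or if a joint passes its speed limit or range.

## Robot

A 6-joint arm with a two-finger parallel gripper is mounted at the origin on the work surface. World frame = base frame: x ahead of the robot, y to its left, z up, the work surface at z = 0. Lengths are in m, angles in degrees, forces in N, time in s.
With the tool pointing down it reaches from about 0.35 to 0.875 m from the base axis. Payload 4.2 kg.
Tool frame: the origin (TCP) lies midway between the tips of the shut fingers; the grasp point (between the pads) lies 19 mm behind it; z points along the fingers, y is the line along which they close (so a half turn about z gives the same grasp; the last joint's range is limited). The gripper opens to 87 mm and grips with 3 to 60 N. Pads are 19 mm wide; open, the fingers measure 117 mm over their backs; the gripper's body (75 mm by 190 mm) begins 51 mm behind the grasp point.
Start: joints at [78.759, 22.042, 0.453, 0, -68.411, -14.817], TCP at [0.275, 0.561, 0.223] pointing down, gripper open.
Joint ranges: [-179.83, 179.83], [-69.29, 118.12], [-61.27, 80.66], [-181.25, 117.63], [-171.15, -9.14], [-177.46, 177.46]. Speed limits (degrees/s): [159.86, 159.86, 180, 180, 180, 180].

## Interface

Orientations are given as [roll, pitch, yaw] about the fixed x, y, z axes, in that order (R = Rz(yaw) Ry(pitch) Rx(roll)).
In Python, from workcell import env gives the robot as it stands. The module is installed in compiled form; this text tells all that it offers. Calls block until the motion is done:
- env.goto(position, orientation): joint-space move of the TCP to a pose.
- env.move_straight(position, rotation=None, rate=0.15, force_limit=None): straight line of the TCP; rotation=None keeps the orientation; rate is the mean speed in m/s. With force_limit (N) it stops when the force on the tool has changed by that much, and returns True; else False.
- env.set_joints(angles): joint-space move.
- env.gripper_to(opening, grasp_force=None): opening from 0.0 (shut) to 1.0 (fully open); grasp_force is the grip in N (None keeps the last); returns when the fingers have stopped.
- env.dwell(seconds).
- env.inverse_kinematics(position, orientation): joint angles nearest the present ones, or None.
- env.read_state(): the state.
- env.grab_frame(name): name is "scene" or "top" or "wrist"; returns a dict with "image" (384x512x3 uint8, blue, green, red), "fx", "fy", "cx", "cy" (pixels), "D" ([k1, k2, p1, p2, k3] as OpenCV has them; the pictures are not rectified), "position" and "orientation" of the camera in the world. Camera axes: x right, y up, looking along -z (the intrinsics and any distortion apply to the point x, -y, -z); pixel columns grow to the right and rows downward; lengths in m; the calibration is good to about 2 mm. A picture is of the moment at which its call begins. There is no depth.
A pose or a line that the arm cannot do raises env.Unreachable and nothing moves.
- env.close_job(): hands the job in; it is judged then, once.
Trained networks look in a picture, given as the dict that the camera call returned (one of the last four; its "shot" number tells which), for a name from the list of things; names that differ only in an ending like _2 or _b are one class to them, and where a whole thing is asked for, a point or a joint stands for the part that bears it (a point fixed in the world has none). Each returns a list of dicts, best first, with "score" (0 to 1); they miss things now and then, are a little off and sometimes report something else, mostly with a low value. They report only what shows in the picture. A call takes as long as a camera call.
- env.search_frame(picture, thing): "xyz" ([x, y, z] in m, in world coordinates, good to about 4 mm: the middle of the surface that is visible of it).
- env.trace(picture, thing): "mask" (384x512 bool, what is visible of it).
The state is a dict: "clock": time; "joint_positions": joint angles; "qvel": joint speeds; "joint_torque": joint torques, N m; "position": TCP position; "tool_rot": TCP orientation; "force": force on the tool from outside, world axes, zero at the start; "wrist_torque": the same for the moment, N m; "opening": opening from 0.0 (shut) to 1.0 (fully open); "finger_force": force on a finger pad.
Only numpy, scipy, OpenCV 4.12 (cv2) and the standard library are available. Lean on these libraries where they do the work, as an engineer would, in place of code of your own. Each camera call takes 0.05 s, during which the arm holds its last target. There are 200 camera calls.

## Working session

There is one attempt and no reset: what is moved stays moved. The work goes in short steps, each a Python script; the robot and the scene stay as the last script left them, time stands still between calls to the robot, and variables do not carry over. Pictures are saved under pics/ and viewed, at most 11 in all, crops included, and the job is handed in when it is done.

```bash
mkdir -p pics; cat > h.py <<'E'
import numpy as np, cv2
from scipy.spatial.transform import Rotation as R
from workcell import env
def cam(f):
    o=np.array(f["orientation"],float)
    Rm=o if o.shape==(3,3) else (R.from_euler('xyz',o,degrees=True).as_matrix() if o.size==3 else R.from_quat(o).as_matrix())
    K=np.array([[f["fx"],0,f["cx"]],[0,f["fy"],f["cy"]],[0,0,1.]])
    return Rm,np.array(f["position"],float),K,np.array(f["D"],float)
def proj(f,P):
    Rm,p,K,D=cam(f); q=(np.atleast_2d(P)-p)@Rm; q=q*[1,-1,-1]
    return cv2.projectPoints(q.reshape(-1,1,3),np.zeros(3),np.zeros(3),K,D)[0].reshape(-1,2)
def ray(f,uv,z):
    Rm,p,K,D=cam(f)
    n=cv2.undistortPoints(np.array(uv,float).reshape(-1,1,2),K,D).reshape(-1,2)
    d=np.c_[n[:,0],-n[:,1],-np.ones(len(n))]@Rm.T
    return p+d*((z-p[2])/d[:,2])[:,None]
E
python3 - <<'E'
from h import *
ims=[]
for n in["top","scene"]:
    f=env.grab_frame(n); ims.append(f["image"]); cv2.imwrite(f"pics/{n}0.png",f["image"])
    print(n,f["position"],f["orientation"],f["fx"])
    for t in["fixture","scraper_grip","chip0_mid","head","jar","spare_bolt","blower","mouse","dish","screwdriver","carton"]:
        try:
            for r in env.search_frame(f,t)[:4]: print(t,np.round(r["xyz"],3),round(r["score"],2),proj(f,r["xyz"])[0].round())
        except Exception as e: print(t,e)
print(env.read_state())
E
```

```text
top [0.30702548 0.01469736 1.43043765] [  8.61679687   0.69119978 -89.19550591] 436.3064981659002
fixture [0.645 0.013 0.026] 0.68 [266. 162.]
scraper_grip [0.482 0.299 0.018] 0.63 [179. 210.]
jar [ 0.471 -0.294  0.09 ] 0.55 [364. 213.]
spare_bolt [0.615 0.122 0.017] 0.59 [233. 171.]
spare_bolt [ 0.69  -0.409  0.017] 0.47 [391. 151.]
blower [0.678 0.408 0.043] 0.49 [147. 150.]
mouse [ 0.378 -0.453  0.024] 0.6 [408. 244.]
screwdriver [0.401 0.479 0.022] 0.7 [124. 233.]
screwdriver [0.614 0.122 0.016] 0.6 [233. 171.]
carton [0.576 0.309 0.042] 0.79 [175. 180.]
carton [0.482 0.301 0.017] 0.43 [178. 210.]
carton [0.641 0.012 0.03 ] 0.19 [267. 163.]
scene [0.9877369  0.82825474 0.83414496] [ 52.63195802  -1.26649835 150.8415561 ] 414.67280896362576
fixture [0.689 0.038 0.038] 0.81 [206. 231.]
scraper_grip [0.491 0.31  0.019] 0.78 [322. 277.]
chip0_mid [0.54  0.003 0.02 ] 0.56 [248. 212.]
jar [ 0.48  -0.279  0.058] 0.8 [225. 151.]
jar [0.687 0.04  0.039] 0.53 [207. 231.]
jar [ 0.383 -0.437  0.017] 0.31 [230. 134.]
blower [0.688 0.426 0.041] 0.75 [280. 342.]
mouse [0.681 0.015 0.076] 0.74 [
[... 237 characters left out ...]
'clock': 1.2, 'joint_positions': array([ 7.87606227e+01,  2.20414185e+01,  4.53300981e-01,  4.64313726e-05,
       -6.84138024e+01, -1.48192188e+01]), 'qvel': array([-0.02706445,  0.00627487,  0.15126881,  0.02188534,  0.00182706,
       -0.06262699]), 'joint_torque': array([-6.61750219e-04, -3.90480101e+01,  1.87624633e+01,  4.22458023e+00,
        1.54664938e-02, -2.73729864e-05]), 'position': array([0.27449832, 0.5614615 , 0.22255757]), 'tool_rot': array([ 1.79998155e+02, -5.32792824e-04, -2.60585791e+01]), 'force': array([ 2.93980436e-04,  5.34294393e-01, -6.24005925e-01]), 'wrist_torque': array([ 0.02137002, -0.01972913,  0.00830891]), 'finger_force': 0.0, 'opening': 0.9958949502084777}
```

View pics/top0.png

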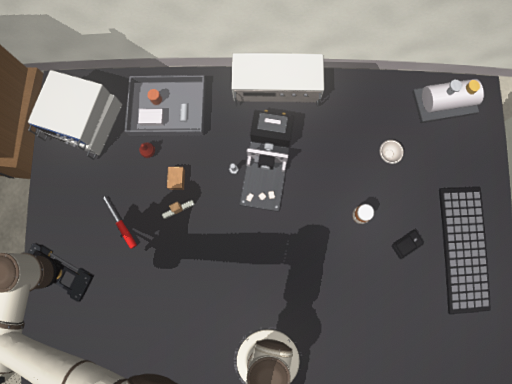

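View pics/scene0.png

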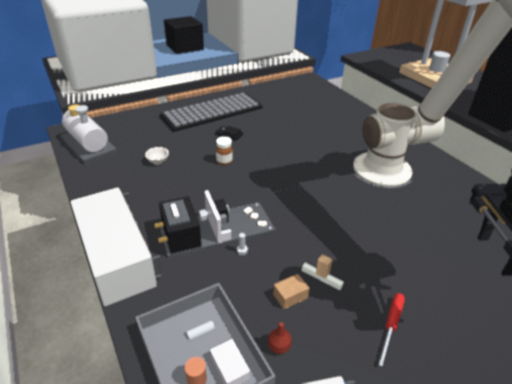

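The top view shows the chips near (249,197), (262,196) and (271,195), the bracket near (267,153), the scraper at (178,210) on the left, and the spare bolt at (233,168). I'll look from close by with the wrist camera.

```bash
python3 - <<'E'
from h import *
ims=[]
for n,p in[("s",[0.44,0.30,0.36]),("f",[0.52,0.01,0.42])]:
    env.goto(p,[180,0,0])
    f=env.grab_frame("wrist"); ims.append(f["image"])
    import pickle; pickle.dump(f,open(f"pics/w_{n}.pkl","wb"))
    print(n,f["position"],f["orientation"],f["fx"],env.read_state()["clock"],env.read_state()["joint_positions"].round())
    for t in(["scraper_grip","carton"] if n=="s" else["fixture","chip0_mid","chip1_mid","chip2_mid","bolt","spare_bolt"]):
        for r in env.search_frame(f,t)[:4]: print(t,np.round(r["xyz"],4),round(r["score"],2),proj(f,r["xyz"])[0].round())
cv2.imwrite("pics/w1.png",np.vstack(ims)[:, :] if 0 else cv2.resize(ims[0],(512,384)))
cv2.imwrite("pics/w2.png",cv2.resize(ims[1],(800,600),interpolation=cv2.INTER_CUBIC))
E
```

```text
s [0.51765687 0.30108477 0.52137854] [-16.32445643  -0.11925357 -89.93452242] 316.72455810947844 2.525 [ 52.   9.   2.  -0. -83.  38.]
scraper_grip [0.4858 0.3013 0.0178] 0.72 [255. 118.]
carton [0.5853 0.3151 0.0389] 0.9 [245.  46.]
f [0.5979059  0.01140398 0.58156187] [-1.63173087e+01 -7.90875860e-02 -8.98946971e+01] 316.72455810947844 3.85 [ 19.   7.   8.  -0. -91.  71.]
fixture [0.6341 0.0144 0.0147] 0.97 [253.  74.]
chip0_mid [ 0.5327 -0.0039  0.0184] 0.64 [264. 135.]
chip0_mid [0.679  0.3978 0.0368] 0.57 [12. 43.]
chip1_mid [0.6781 0.0068 0.0745] 0.6 [258.  40.]
chip1_mid [0.5277 0.0263 0.0195] 0.49 [247. 138.]
chip1_mid [ 0.6899 -0.3995  0.0129] 0.28 [503.  40.]
chip2_mid [0.5235 0.0698 0.0217] 0.68 [222. 140.]
bolt [0.6794 0.0085 0.0791] 0.79 [257.  38.]
bolt [ 0.3787 -0.4424  0.0287] 0.31 [496. 219.]
spare_bolt [0.6206 0.12   0.0193] 0.72 [191.  82.]
```

View pics/w1.png

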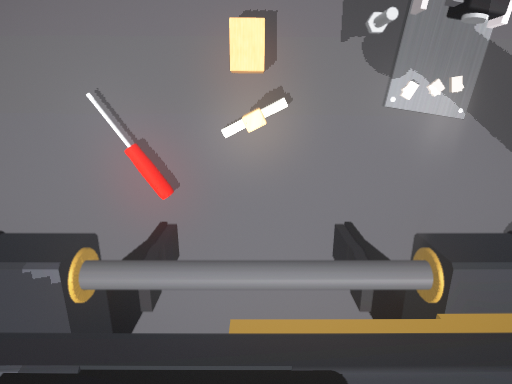

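View pics/w2.png

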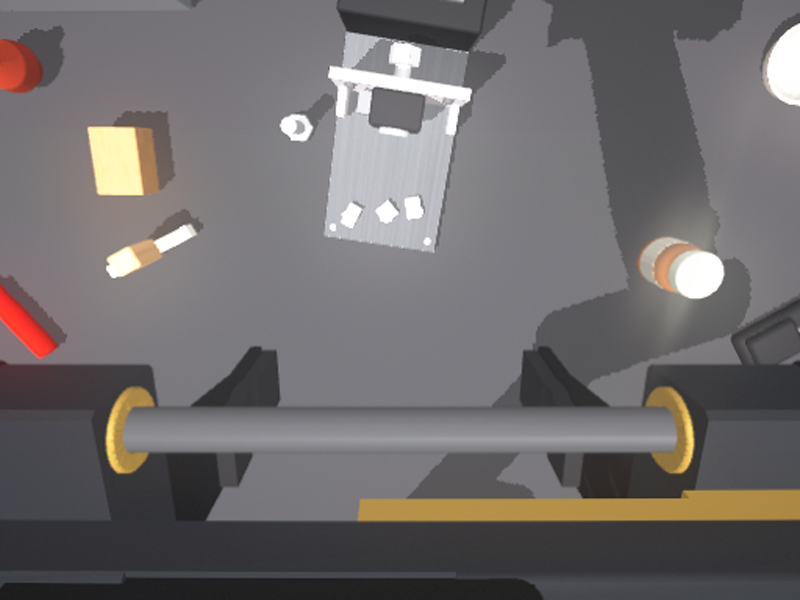

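w1 shows the scraper blade from (224,133) to (286,101). w2 (800 px) shows the plate's front corners at (325,236) and (434,252), so the fixture is yawed about -8°. One closer round will sharpen both.

```bash
python3 - <<'E'
from h import *
import pickle
for n,p in[("f2",[0.50,0.01,0.27]),("s2",[0.42,0.29,0.20])]:
    env.goto(p,[180,0,-8 if n=="f2" else 26])
    env.dwell(0.2)
    f=env.grab_frame("wrist")
    pickle.dump(f,open(f"pics/w_{n}.pkl","wb"))
    print(n,f["position"],env.read_state()["clock"])
    for t in(["scraper_grip"] if n=="s2" else["chip0_mid","chip1_mid","chip2_mid","bolt"]):
        for r in env.search_frame(f,t)[:4]: print(t,np.round(r["xyz"],4),round(r["score"],2),proj(f,r["xyz"])[0].round())
    im=f["image"][:220] 
    cv2.imwrite(f"pics/{n}.png",cv2.resize(f["image"][0:250,100:400] if n=="f2" else f["image"][:250,100:400],None,fx=2.4,fy=2.4,interpolation=cv2.INTER_CUBIC))
E
```

```text
f2 [5.77781545e-01 4.84465613e-05 4.34296583e-01] 5.0583
chip1_mid [0.53   0.0273 0.0188] 0.62 [240. 139.]
chip2_mid [0.5249 0.0681 0.0182] 0.45 [210. 147.]
bolt [0.6714 0.007  0.0747] 0.5 [236.   4.]
s2 [0.49067356 0.32317931 0.36251528] 6.6583
scraper_grip [0.4815 0.3027 0.0171] 0.68 [269. 114.]
scraper_grip [0.5317 0.0658 0.0115] 0.2 [475. 166.]
```

View pics/f2.png

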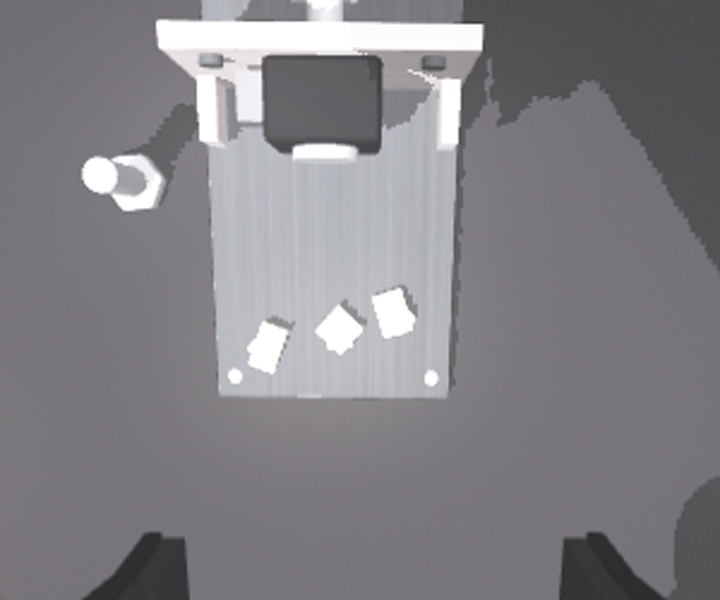

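View pics/s2.png

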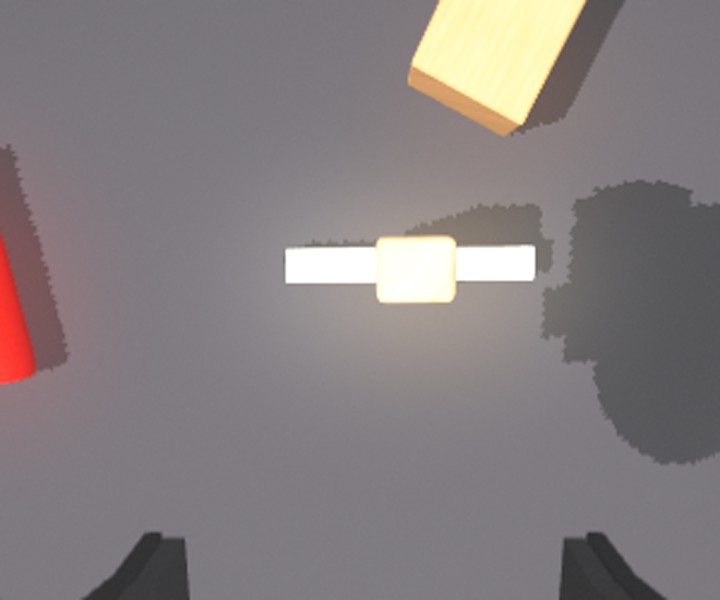

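f2 shows the plate's front corners at (219,397) and (447,397), the bracket's front top edge from (160,47) to (481,47), and all three chips in the front 55 mm. s2 shows the blade ends at x=286 and x=535, and the grip top from (376,237) to (455,302).

```bash
python3 - <<'E'
from h import *
import pickle
from scipy.optimize import least_squares
f=pickle.load(open("pics/w_f2.pkl","rb")); g=pickle.load(open("pics/w_s2.pkl","rb"))
u=lambda l:np.array(l)/2.4+[100,0]
def fit(f,L,px,x0):
    L=np.array(L)
    def e(x):
        c,s=np.cos(x[2]),np.sin(x[2]); W=np.c_[x[0]+c*L[:,0]-s*L[:,1],x[1]+s*L[:,0]+c*L[:,1],L[:,2]]
        return (proj(f,W)-u(px)).ravel()
    r=least_squares(e,x0); return r.x,r.fun.round(1)
x,e=fit(f,[[-.16,.065,.012],[-.16,-.065,.012],[0,.065,.098],[0,-.065,.098]],[[219,397],[447,397],[160,48],[481,48]],[.66,.01,-.14])
print("fix",x[:2],np.degrees(x[2]),e)
s,e=fit(g,[[-.007,.055,.018],[-.007,-.055,.018],[.007,.055,.018],[.007,-.055,.018],[-.012,.015,.072],[-.012,-.015,.072],[.012,.015,.072],[.012,-.015,.072]],
 [[286,283],[535,280],[286,248],[535,246],[376,302],[455,302],[376,237],[455,237]],[.485,.30,.45])
print("scr",s[:2],np.degrees(s[2]),e)
c,ss=np.cos(x[2]),np.sin(x[2])
for p in [[268,347],[339,328],[394,312],[133,185],[280,370],[413,322]]:
    w=ray(f,u([p]),.019 if p[0]!=133 else .01)[0]; d=w[:2]-x[:2]; print(w.round(4),(c*d[0]+ss*d[1]).round(4),(-ss*d[0]+c*d[1]).round(4))
E
```

```text
fix [0.65220885 0.01117473] -8.262924395231995 [ 0.  -0.4  0.7  0.2 -1.1 -0.3  0.5  0.5]
scr [0.4856428  0.30251851] 26.488299831467273 [-0.3 -0.6 -0.6 -0.3 -0.8  0.4  0.1  0.2  0.1  0.5  0.4  0.2 -0.1 -0.
  1.  -0.4]
[0.5276 0.065  0.019 ] -0.131 0.0354
[0.5324 0.0251 0.019 ] -0.1205 -0.0035
[ 0.5368 -0.0056  0.019 ] -0.1118 -0.0332
[0.6208 0.1221 0.01  ] -0.047 0.1053
[0.5142 0.0607 0.019 ] -0.1437 0.0292
[ 0.5301 -0.0151  0.019 ] -0.1171 -0.0436
```

```bash
cat >> h.py <<'E'
F=np.array([.6522,.0112]); FY=-8.263
def fx(x,y,z):
    c,s=np.cos(np.radians(FY)),np.sin(np.radians(FY)); return [F[0]+c*x-s*y,F[1]+s*x+c*y,z]
def st():
    s=env.read_state(); print(round(s["clock"],2),s["position"].round(4),s["tool_rot"].round(1),s["force"].round(1),"op",round(s["opening"],3),"ff",round(s["finger_force"],1))
E
python3 - <<'E'
from h import *
import pickle
env.goto([.4856,.3025,.12],[180,0,26.5])
print(env.move_straight([.4856,.3025,.029],rate=.1,force_limit=8)); st()
env.gripper_to(0.0,40); st()
env.move_straight([.4856,.3025,.16],rate=.15); st()
env.goto(fx(-.075,.0,.14),[180,0,FY])
env.move_straight(fx(-.075,.0,.055),rate=.12); env.dwell(.2); st()
f=env.grab_frame("wrist"); pickle.dump(f,open("pics/w_c.pkl","wb"))
cv2.imwrite("pics/c.png",cv2.resize(np.hstack([f["image"],env.grab_frame("scene")["image"][150:300,150:350].repeat(3,0).repeat(3,1)[:384,:512]]),(800,300)))
E
```

```text
False
8.27 [0.486  0.303  0.0298] [-1.80e+02 -1.00e-01  2.65e+01] [ 0.9 -0.3 -0.3] op 1.001 ff 0.0
9.23 [0.4856 0.3025 0.029 ] [-180.    -0.    26.5] [ 0.3 -0.2 -0.7] op 0.342 ff 40.0
10.26 [0.4849 0.3019 0.1588] [1.80e+02 1.00e-01 2.65e+01] [ 0.   1.1 -1.9] op 0.343 ff 40.0
12.45 [0.5785 0.0222 0.0559] [-1.8e+02 -1.0e-01 -8.3e+00] [ 0.3  0.4 -1.3] op 0.342 ff 40.0
```

View pics/c.png

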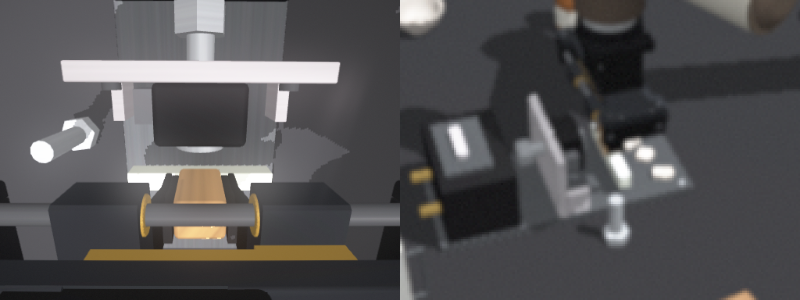

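The blade is held square, between the nut driver and the chips, and spans the plate. Next I lower it and wipe.

```bash
python3 - <<'E'
from h import *
print(env.move_straight(fx(-.075,0,.040),rate=.03,force_limit=4)); st()
z=env.read_state()["position"][2]+.0005
env.move_straight(fx(-.075,0,z),rate=.05)
env.move_straight(fx(-.208,0,z),rate=.07); st()
env.move_straight(fx(-.208,0,z+.10),rate=.15); st()
f=env.grab_frame("top"); g=env.grab_frame("scene")
a=cv2.resize(f["image"][130:250,190:310],(400,400),interpolation=cv2.INTER_CUBIC)
b=cv2.resize(g["image"][140:290,180:330],(400,400),interpolation=cv2.INTER_CUBIC)
cv2.imwrite("pics/d.png",np.hstack([a,b]))
E
```

```text
True
13.03 [0.5779 0.0219 0.041 ] [180.    0.   -8.2] [ 0.1 -0.6  4.3] op 0.346 ff 40.0
15.32 [0.4467 0.0411 0.0415] [ 1.8e+02  1.0e-01 -8.3e+00] [ 0.3  0.3 -0.9] op 0.341 ff 40.0
16.14 [0.4456 0.0408 0.1406] [179.9   0.2  -8.3] [-0.2 -0.2 -1. ] op 0.342 ff 40.0
```

View pics/d.png

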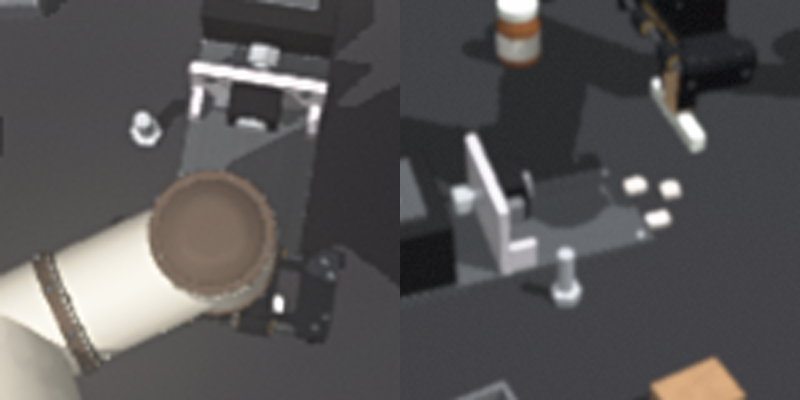

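All three chips lie past the plate's front edge: at (635,185), (670,188) and (657,217) in the right half. I'll set the scraper back, then check the chips with the wrist camera.

```bash
python3 - <<'E'
from h import *
import pickle
env.goto([.4856,.3025,.12],[180,0,26.5])
env.move_straight([.4856,.3025,.045],rate=.12)
print(env.move_straight([.4856,.3025,.0265],rate=.03,force_limit=4)); st()
env.gripper_to(1.0); st()
env.move_straight([.4856,.3025,.14],rate=.15)
env.goto([.46,.07,.25],[180,0,FY]); env.dwell(.15)
f=env.grab_frame("wrist"); g=env.grab_frame("scene"); st()
a=cv2.resize(f["image"][0:250,100:400],(480,400),interpolation=cv2.INTER_CUBIC)
b=cv2.resize(g["image"][200:320,270:366],(320,400),interpolation=cv2.INTER_CUBIC)
cv2.imwrite("pics/e.png",np.hstack([a,b])); pickle.dump(f,open("pics/w_e.pkl","wb"))
E
```

```text
True
18.58 [0.4855 0.3025 0.0289] [180.    0.   26.5] [ 0.6 -0.2  3.4] op 0.344 ff 40.0
19.73 [0.4847 0.3018 0.0282] [1.80e+02 1.00e-01 2.65e+01] [-0.3 -0.1  0.2] op 0.998 ff 0.0
21.88 [0.4601 0.0708 0.2492] [ 1.799e+02  1.000e-01 -8.200e+00] [-0.2 -1.1 -1.1] op 1.001 ff 0.0
```

View pics/e.png

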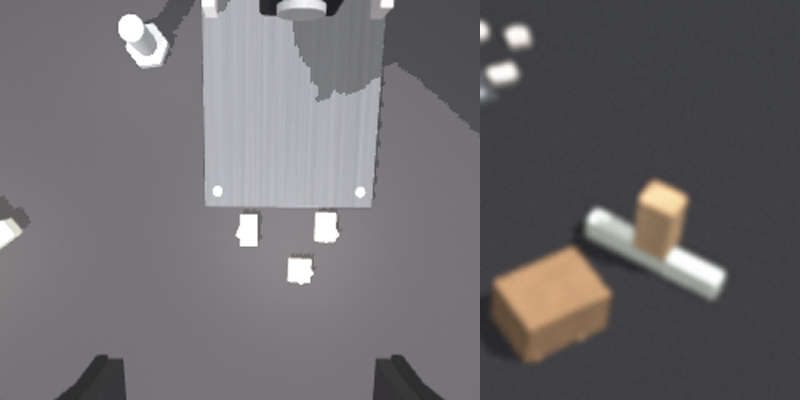

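The plate is clear with all chips on the bench, just in front of the edge at (248,230), (326,227) and (300,270), and the scraper stands upright. Next I look at the gap from near.

```bash
python3 - <<'E'
from h import *
import pickle
env.goto(fx(-.07,0,.23),[180,0,FY]); env.dwell(.15)
f=env.grab_frame("wrist"); st()
pickle.dump(f,open("pics/w_g.pkl","wb"))
for r in env.search_frame(f,"bolt")[:2]: print(np.round(r["xyz"],4),r["score"],proj(f,r["xyz"]))
print("pred mm px(crop x2):",((proj(f,[fx(0,.065,.098),fx(0,-.065,.098),fx(.010,.065,.098),fx(.010,-.065,.098),fx(.025,0,.081),fx(.041,0,.081),fx(.056,.065,.094),fx(.056,-.065,.094)])-[56,0])*2).round().tolist())
cv2.imwrite("pics/g.png",cv2.resize(f["image"][0:240,56:456],(800,480),interpolation=cv2.INTER_CUBIC))
E
```

```text
22.68 [0.5824 0.0219 0.2308] [-1.8e+02 -1.0e-01 -8.2e+00] [-0.8  0.2  0.2] op 1.0 ff 0.0
[0.6786 0.0096 0.0778] 0.75 [[254.00208817  75.68506919]]
pred mm px(crop x2): [[256.0, 210.0], [545.0, 211.0], [255.0, 187.0], [546.0, 188.0], [401.0, 154.0], [401.0, 117.0], [251.0, 76.0], [551.0, 77.0]]
```

View pics/g.png

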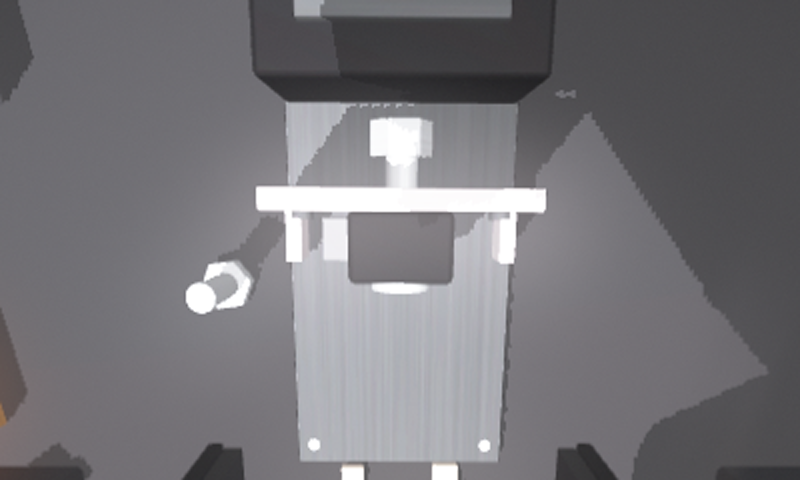

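The predicted edges match the picture within 1–2 px: the bracket spans 256–546 at rows 188–210, the head rows 118–155, and the cell edge is at row 75. I descend into the gap and grip.

```bash
python3 - <<'E'
from h import *
env.goto(fx(.033,0,.20),[180,0,FY])
env.move_straight(fx(.033,0,.125),rate=.1)
print(env.move_straight(fx(.033,0,.050),rate=.06,force_limit=8)); st()
env.gripper_to(0.0,45); st()
for _ in range(3): env.dwell(.5); st()
E
```

```text
False
25.53 [0.6852 0.0065 0.0506] [-1.8e+02 -1.0e-01 -8.3e+00] [-0.6  0.   0.7] op 1.003 ff 0.0
26.56 [0.6849 0.0063 0.05  ] [180.   -0.   -8.3] [ 1.2 -0.3 -0.3] op 0.299 ff 43.7
27.06 [0.6848 0.0063 0.05  ] [180.    0.   -8.3] [-0.  -1.2 -0.4] op 0.3 ff 43.6
27.56 [0.6848 0.0063 0.05  ] [180.    0.   -8.3] [-0.6 -2.3 -0.4] op 0.3 ff 43.7
28.06 [0.6848 0.0063 0.05  ] [180.    0.   -8.3] [ 0.2 -2.9 -0.8] op 0.3 ff 43.7
```

The opening of 26.1 mm means the pads are on the flats. The side force is drifting slightly, so I'll watch it briefly before handing in.

```bash
python3 - <<'E'
from h import *
for _ in range(4):
    env.dwell(.6); st(); print(env.read_state()["wrist_torque"].round(3))
f=env.grab_frame("scene"); cv2.imwrite("pics/z.png",cv2.resize(f["image"][120:320,130:370],(720,600),interpolation=cv2.INTER_CUBIC))
E
```

```text
28.66 [0.6849 0.0064 0.05  ] [180.    0.   -8.3] [ 0.1 -3.9  0.1] op 0.298 ff 43.7
[-0.942 -0.114 -0.012]
29.26 [0.6848 0.0064 0.05  ] [180.    0.   -8.3] [ 0.8 -3.4 -1.4] op 0.299 ff 43.7
[-1.138 -0.104  0.06 ]
29.86 [0.6848 0.0064 0.05  ] [180.    0.   -8.3] [ 0.9 -4.8 -0.8] op 0.3 ff 43.7
[-1.207 -0.055  0.006]
30.46 [0.6848 0.0064 0.05  ] [180.    0.   -8.3] [-0.4 -4.2 -0.6] op 0.303 ff 43.7
[-1.362 -0.125  0.005]
```

View pics/z.png

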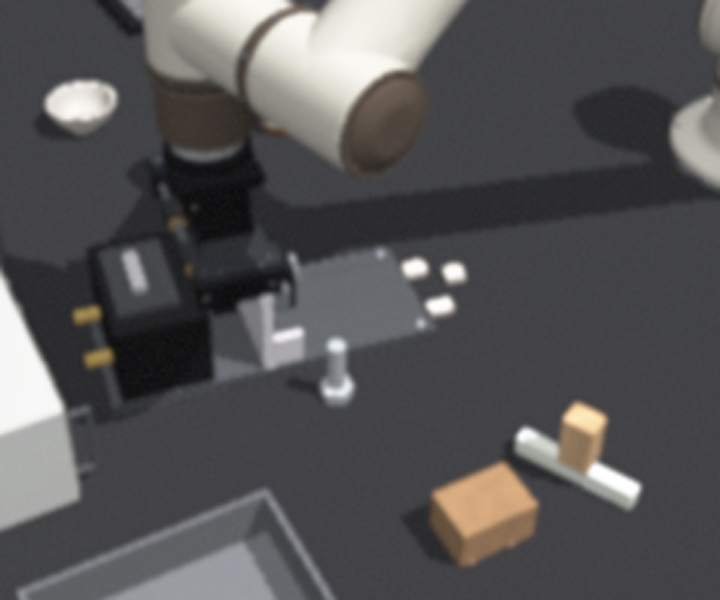

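The plate is clear, the scraper is upright at (580,450), nothing else has moved, and the grip is steady.

```bash
python3 -c "
from h import *
print(env.close_job())"
```

```text
the job is handed in; nothing more can be done
None
```

I handed the job in at about 30 s: all three chips are wiped onto the bench, the scraper is back upright where it started and released, and the bolt head is gripped on its flats with about 44 N; the result was not reported back.

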